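# Wind up the mould, free the catch and hold the jolley arm down

## Robot

A 6-joint arm with a two-finger parallel gripper is mounted at the origin on the work surface. World frame = base frame: x ahead of the robot, y to its left, z up, the work surface at z = 0. Lengths are in mm, angles in degrees, forces in N, time in s.
With the tool pointing down it reaches from about 300 to 850 mm from the base axis. Payload 4.2 kg.
Tool frame: the origin (TCP) lies midway between the tips of the shut fingers; the grasp point (between the pads) lies 19 mm behind it (env.grip_point_offset is the distance from the TCP to the grasp point, in mm); z points along the fingers, x is the direction in which the jaws open and shut, and the axes are right-handed (so a half turn about z gives the same grasp; the last joint's range is limited). The gripper opens to 91 mm and grips with 3 to 60 N. Pads are 32 mm wide; open, the fingers measure 118 mm over their backs; the gripper's body (76 mm by 178 mm) begins 60 mm behind the grasp point.
Start: joints at [-65.718, 18.312, 89.639, -0, 72.044, -1.146], TCP at [246.896, -519.313, 213.976] pointing down, gripper open.
Joint ranges: [-177.97, 177.97], [-48.28, 115.42], [12.27, 149.76], [-77.06, 257.06], [2.81, 150.46], [-146.56, 146.56]. Speed limits (degrees/s): [147.25, 147.25, 180, 180, 180, 180].

## Interface

Orientations are given as [roll, pitch, yaw] about the fixed x, y, z axes, in that order (R = Rz(yaw) Ry(pitch) Rx(roll)).
In Python, from workcell import env gives the robot as it stands.
- The arm moves only by the shell command python3 -m pendant 'ROWS' [FORCE]. ROWS is JSON, a list of rows, each an object with "xyz": the shift along the tool's x, y, z in m, a list of three; "roll": the turn about the tool's z in degrees; "jaw": the closure, from 0 (fully open) to 1 (shut). A call has exactly 8 rows; each row is the pose to reach, as a shift and turn from the pose commanded when the call began, along the tool's axes at that moment; what a row does not reach only later rows make up. A row lasts 1/8 s, in which the tool goes at most 62.5 mm and 10.7 degrees, less where a joint would pass 70% of its speed; a pose out of reach is approached as far as the arm can. A call with a gripper value outside its range is refused whole. The fingers move at their own pace and stop on an object; FORCE is the grip in N (left out, the last holds). Time passes only in rows, so rows that repeat a pose let the fingers close, or fill a call up. It gives the time, the measured TCP pose, the force and the opening at its end, in the units of the state.
- env.state(): the state, without advancing time (a new reading comes with each control period).
- env.grab_frame(name): name is "scene" or "top" or "wrist"; returns (picture, depth): 400x640x3 uint8, blue, green, red; 400x640 float32, mm along the optical axis (not along the pixel's ray), 0 where there is no reading.
- env.camera_params(name): a dict with "camera_matrix" (3x3 intrinsics, pixels), "D" ([k1, k2, p1, p2, k3] as OpenCV has them; the pictures are not rectified), "cam_to_world" (4x4, takes a point from camera to world coordinates); the wrist camera has in their place "hand_eye" (4x4, takes a point from camera to tool coordinates, whose origin is the TCP and whose axes are the tool frame's). Camera axes: x right, y up, looking along -z (the intrinsics and any distortion apply to the point x, -y, -z); pixel columns grow to the right and rows downward; lengths in mm; the calibration is good to about 2 mm. A picture is of the moment at which its call begins: read the wrist's pose just before it. camera_params takes no time and is no camera call.
- env.job_done(): hands the job in, once; it reports no verdict.
The state is a dict: "time_s": time; "qpos": joint angles; "qvel": joint speeds; "effort": joint torques, N m; "ee_pos": TCP position; "ee_rot": TCP orientation; "force": force on the tool from outside, world axes, zero at the start; "torque": the same for the moment, N m; "gripper_width": finger opening in mm.
Only numpy, scipy, OpenCV 4.12 (cv2) and the standard library are available. Lean on these libraries where they do the work, as an engineer would, in place of code of your own. Each camera call takes 0.05 s, during which the arm holds its last target. There are 200 camera calls.

## Task

On the bench jolley, wind the hand crank clockwise until the plaster mould is fully up at its stop, then push the thumb plate of the safety catch all the way down so that the prop swings out from under the spring-loaded arm. Then pull the arm fully down to its stop by its wooden cross handle, and keep holding it there: finish while still holding the handle down. Do not knock over or push away the loose bowls, spare mould and wooden rib around the machine.

Things in the scene. Friction and masses are not known exactly. Their poses are not given: they have to be found in the camera images.
- machine: bench jolley, a grey cast machine fixed to the table, 330 x 190 mm base with a side gearbox for the crank. Origin on the table under the middle of the mould (the mould's vertical axis). Its x axis points from its front (the robot's side) to its column at the back, y to its left (the catch's side), z up. Machine frame numbers below are in this frame, mm
- crank_axis (a point): point on the vertical axis of the hand crank, at machine (-80, -250, 122), at the height of the middle of the crank's upright wooden grip. Fixed to the machine; gearbox below it is 76 x 76 mm, 72 high
- crank_knob (a point): middle of the crank's upright wooden grip: round, 22 mm thick, 52 mm high (from 96 to 148 mm above the table), 55 mm from the crank's axis, turning freely about itself. The flat steel crank arm (20 mm wide) under it has its top 96 mm above the table. Seen from above the grip goes round clockwise as the crank is wound up
- crank (a joint): turning of the hand crank, rad: 0 with the mould lowest, grows clockwise seen from above, ends at a hard stop at 12.57 (2 turns) with the mould fully up. At 0 the crank arm points along the machine's +x. Starts somewhere in the first 2 rad, so nearly two full turns are left. Stays where it is left; about 1.5 N at the grip turns it
- lift (a joint): height of the mould's wheel head above its lowest place, m: 0 to 0.040 (fully up), driven only by the crank (3.18 mm per rad)
- catch_plate (a point): middle of the upper face of the safety catch's thumb plate, a flat steel plate 40 mm (machine x) by 46 mm (machine y), 6 mm thick, on a bent rod, on the left of the arm. With the catch closed: at machine (50, 111, 188), level. Pressing the plate down turns the catch about its hinge: fully open the plate slopes down outwards with its middle at machine (50, 123, 88)
- catch_hinge (a point): middle of the catch's hinge, at machine (95, 6, 125); the hinge axis is level along the machine's x
- catch (a joint): turning of the safety catch, rad: 0 closed (its upright 80 mm prop stands under the raised arm and blocks it), grows as the thumb plate is pushed down and the prop leans out to the left, hard stop at 0.85 fully open. Friction-held: it stays where it is left; about 2 N on the plate moves it
- lever_hinge (a point): middle of the arm's hinge, at machine (160, 0, 160); the hinge axis is level along the machine's y
- handle_grip (a point): middle of the wooden part of the cross handle at the arm's free end: a level round bar 20 mm thick along the machine's y, a wooden sleeve 95 mm long that turns freely on its rod, on the right of the arm, 260 mm from the hinge axis. The arm itself is 24 mm wide and 20 mm thick; this point is 72 mm right of the arm's middle. Raised: at machine (-24, -72, 344); fully down: at machine (-100, -72, 160)
- handle: the wooden sleeve of the cross handle, with its origin on the middle line of the arm (72 mm left of handle_grip) on the bar's axis
- lever (a joint): turning of the arm, rad: 0 raised at 45 degrees (its upper stop, where its spring keeps it), grows as the arm is pulled forward and down, hard stop at 0.785 with the arm level and its steel profile in the mould. A spring pushes it up all the way: 4 N at the handle at the top, 7 N fully down; let go, it springs up again. The closed catch blocks it within about 0.07 rad
- bowl_a: loose fired tea bowl, 100 mm across, 52 high, standing on the table; origin under its middle. Leave alone
- bowl_b: another such tea bowl. Leave alone
- bowl_c: another such tea bowl. Leave alone
- spare_mould: loose plaster mould, 100 mm across, 55 high, standing on the table; origin under its middle. Leave alone
- rib: loose flat wooden throwing rib, 122 x 45 x 8 mm, lying on the table; origin under it. Leave alone

How it is judged:
By the outcome, as a careful person would: the job done as asked, in the order asked, and still so for the second after the job is handed in, while the arm keeps its last pose, push and grip.
It also fails if it takes over 72 s, if anything falls off the work surface, if the arm or the gripper's body presses on something with over 40 N, if the wrist force passes 120 N, or if a joint passes its speed limit or range.

## Working session

There is one attempt and no reset: what is moved stays moved. The work goes in short steps, Python scripts to look and compute and a shell command to move; the robot and the scene stay as the last step left them, time stands still between calls to the robot, and variables do not carry over. Pictures are saved under pics/ and viewed, about 8 in all and at most 12, crops included, and the job is handed in when it is done.

```bash
mkdir -p pics; ls; python3 - <<'E'
from workcell import env
import cv2,numpy as np
print(env.state())
for n in ("scene","top"):
    im,d=env.grab_frame(n); cv2.imwrite(f"pics/{n}0.png",im); np.save(f"pics/{n}0.npy",d)
    print(n,env.camera_params(n))
print(env.camera_params("wrist"))
E
```

```text
pics
{'time_s': 0.0, 'qpos': array([-6.57183951e+01,  1.83525081e+01,  8.97060584e+01,  1.28933084e-03,
        7.20415309e+01, -1.14483908e+00]), 'qvel': array([0.00833885, 0.02042185, 0.04571826, 0.03929202, 0.04052563,
       0.00025893]), 'effort': array([ 9.82741149e-04, -4.12457657e+01, -2.31975478e+01,  7.29776337e-02,
        4.57257824e-02, -1.14781596e-04]), 'ee_pos': array([ 246.69335669, -518.85033131,  213.11392331]), 'ee_rot': array([-1.79996774e+02,  1.00052966e-01, -6.45739518e+01]), 'force': array([-0.45830082, -0.24354743, -0.0648556 ]), 'torque': array([-0.0360487 , -0.00055859, -0.00419664]), 'gripper_width': 91.57995951723385}
scene {'camera_matrix': array([[379.17881749,   0.        , 320.01832757],
       [  0.        , 379.17881749, 208.7777915 ],
       [  0.        ,   0.        ,   1.        ]]), 'D': array([0.01263004, 0.        , 0.        , 0.        , 0.        ]), 'cam_to_world': array([[ 8.42273052e-01, -2.99696010e-01,  4.48060719e-01,
         1.05715213e+03],
       [ 5.39025514e-01,  4.60154851e-01, -7.05484945e-01,
        -7.48628348e+02],
     
[... 686 characters left out ...]
7e+03],
       [ 0.00000000e+00,  0.00000000e+00,  0.00000000e+00,
         1.00000000e+00]])}
{'camera_matrix': array([[333.18191205,   0.        , 322.39468697],
       [  0.        , 333.18191205, 199.30933612],
       [  0.        ,   0.        ,   1.        ]]), 'D': array([-0.04498453,  0.        ,  0.        ,  0.        ,  0.        ]), 'hand_eye': array([[ 9.99999971e-01,  2.22025262e-04,  9.06908014e-05,
        -1.06959030e+00],
       [ 2.38868844e-04, -9.55904047e-01, -2.93679070e-01,
        -8.32929103e+01],
       [ 2.14875315e-05,  2.93679083e-01, -9.55904072e-01,
        -1.69302219e+02],
       [ 0.00000000e+00,  0.00000000e+00,  0.00000000e+00,
         1.00000000e+00]])}
```

View pics/top0.png

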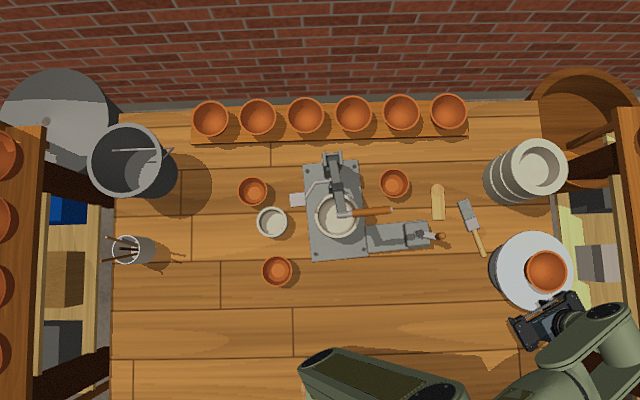

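View pics/scene0.png

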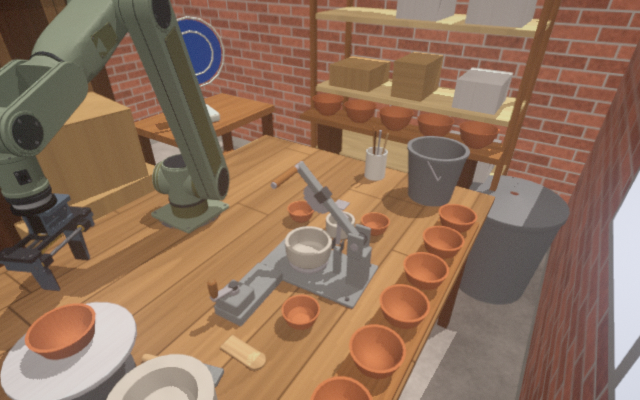

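The top view shows the machine at about (335,210), the crank knob near (438,237), the thumb plate at (297,200) and the sleeve from about (352,213) to (392,209). I'll zoom in and use depth to get its pose.

```bash
cat > h.py <<'E'
import numpy as np,cv2
from workcell import env
from scipy.spatial.transform import Rotation as R
def deproj(n,uv,d,T=None):
    p=env.camera_params(n); T=p.get("cam_to_world") if T is None else T
    x,y=cv2.undistortPoints(np.array([[uv]],float),p["camera_matrix"],p["D"])[0,0]
    return (T@[x*d,-y*d,-d,1])[:3]
def proj(n,P,T=None):
    p=env.camera_params(n); T=p.get("cam_to_world") if T is None else T
    q=(np.c_[np.atleast_2d(P),np.ones(len(np.atleast_2d(P)))]@np.linalg.inv(T).T)[:,:3]*[1,-1,-1]
    return cv2.projectPoints(q,np.zeros(3),np.zeros(3),p["camera_matrix"],p["D"])[0][:,0]
def tool():
    s=env.state(); T=np.eye(4); T[:3,:3]=R.from_euler("xyz",s["ee_rot"],degrees=True).as_matrix(); T[:3,3]=s["ee_pos"]; return T
E
python3 - <<'E'
from h import *
im=cv2.imread("pics/top0.png");d=np.load("pics/top0.npy")
cv2.imwrite("pics/crop1.png",cv2.resize(im[140:270,280:460],None,fx=4.4,fy=4.4,interpolation=cv2.INTER_CUBIC))
for uv in [(297,200),(337,216),(360,212),(380,210),(388,210),(440,237),(436,236),(395,184),(252,191),(272,222),(277,271),(438,202)]:
    print(uv,deproj("top",uv,d[uv[1],uv[0]]).round())
E
```

```text
(297, 200) [587. 102. 182.]
(337, 216) [519.  -4. 353.]
(360, 212) [527. -60. 352.]
(380, 210) [ 531. -109.  353.]
(388, 210) [ 530. -128.  356.]
(440, 237) [ 468. -317.  145.]
(436, 236) [ 473. -312.  123.]
(395, 184) [ 658. -222.    3.]
(252, 191) [649. 264.   6.]
(272, 222) [542. 197.   6.]
(277, 271) [380. 183.   8.]
(438, 202) [ 592. -363.    6.]
```

View pics/crop1.png

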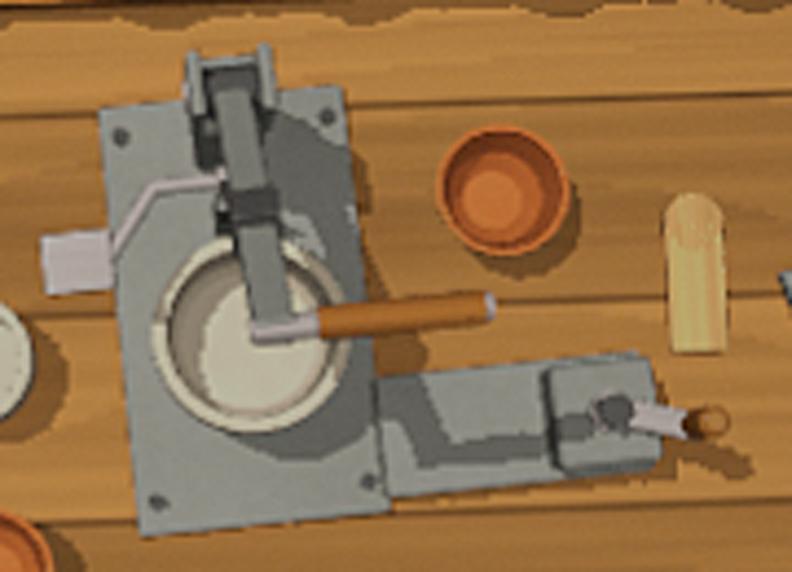

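```bash
cat >> h.py <<'E'
def M(p,pose):
    c,s=np.cos(pose[2]),np.sin(pose[2]); p=np.atleast_2d(np.array(p,float))
    return np.c_[pose[0]+c*p[:,0]-s*p[:,1],pose[1]+s*p[:,0]+c*p[:,1],p[:,2]]
E
python3 - <<'E'
from h import *
from scipy.optimize import least_squares
c=lambda u,v:(280+(u+.5)/4.4-.5,140+(v+.5)/4.4-.5)
P=[(50,111,188),(-24,-72,344),(-80,-250,104)]
uv=np.array([c(77,263),c(403,314),c(615,410)])
f=lambda q:(proj("top",M(P,q))-uv).ravel()
r=least_squares(f,[540,0,0.05]);q=r.x;print(q[:2],np.degrees(q[2]),r.fun.round(2))
d=np.load("pics/top0.npy")
# base plate corners by ray at z~12
for u,v in [(100,110),(343,88),(143,535),(388,512)]:
    a=deproj("top",c(u,v),1000);C=env.camera_params("top")["cam_to_world"][:3,3]
    w=C+(a-C)*(12-C[2])/(a[2]-C[2]); 
    cc,s=np.cos(q[2]),np.sin(q[2]);e=w-[q[0],q[1],0];print((cc*e[0]+s*e[1]).round(),(-s*e[0]+cc*e[1]).round())
a=deproj("top",c(709,415),1000);w=C+(a-C)*(148-C[2])/(a[2]-C[2]);ax=M((-80,-250,122),q)[0]
print("knob",w,"axis",ax,np.linalg.norm((w-ax)[:2]),np.degrees(np.arctan2(*(w-ax)[1::-1])))
for n,p in dict(plate=(50,111,188),open=(50,123,88),hand=(-24,-72,344),down=(-100,-72,160)).items():print(n,M(p,q)[0].round(1))
np.save("pose.npy",q)
E
```

```text
[547.36153849 -13.70196144] 4.228533708031154 [ 0.27 -0.28 -0.68  0.48  0.57 -0.3 ]
194.0 90.0
191.0 -98.0
-133.0 91.0
-135.0 -93.0
knob [ 477.3114407  -318.98384237  148.        ] axis [ 486.0130225  -268.92022017  122.        ] 50.814208583906996 -99.86010245844508
plate [589.  100.7 188. ]
open [588.2 112.6  88. ]
hand [528.7 -87.3 344. ]
down [452.9 -92.9 160. ]
```

```bash
python3 -m pendant '[{"xyz":[-0.01,-0.037,0],"roll":-8.6,"jaw":0},{"xyz":[-0.02,-0.073,0],"roll":-17.2,"jaw":0.2},{"xyz":[-0.03,-0.11,0],"roll":-25.8,"jaw":0.4},{"xyz":[-0.04,-0.146,0],"roll":-34.4,"jaw":0.4},{"xyz":[-0.05,-0.183,0],"roll":-43,"jaw":0.4},{"xyz":[-0.06,-0.22,0],"roll":-51.6,"jaw":0.4},{"xyz":[-0.07,-0.256,0],"roll":-60.2,"jaw":0.4},{"xyz":[-0.08,-0.293,0],"roll":-68.8,"jaw":0.4}]' 20
python3 - <<'E'
from h import *
T=tool();im,d=env.grab_frame("wrist");W=T@env.camera_params("wrist")["hand_eye"]
s=env.state();print(s["ee_pos"],s["ee_rot"],s["gripper_width"])
cv2.imwrite("pics/w1.png",im);np.save("pics/w1.npy",d);np.save("pics/w1T.npy",W)
q=np.load("pose.npy");print(proj("wrist",[[477,-321,148],*M([(-80,-250,104),(-24,-72,344)],q)],W))
E
```

```text
time_s: 1.1
ee_pos: [477.8, -320.2, 213.5]
ee_rot: [-180.0, 0.0, 4.5]
force: [-0.1, -0.5, -1.0]
gripper_width: 54.6
[ 481.20587728 -317.28698114  213.44961392] [-1.79837862e+02 -1.63919991e-01  4.83738171e+00] 54.85244014677582
[[ 3.22192098e+02  2.15974061e+02]
 [ 3.37985226e+02  1.39908982e+02]
 [ 2.11208323e+05 -4.51418360e+05]]
```

View pics/w1.png

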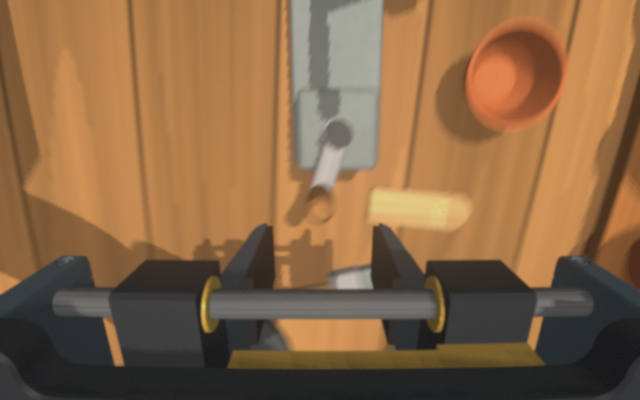

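The blurred wrist view shows the knob's top at about (320,199) and the hub at about (338,133). The rib at (415,208) lies clear of both.

```bash
python3 - <<'E'
from h import *
W=np.load("pics/w1T.npy");C=W[:3,3]
def ray(uv,z):
    a=deproj("wrist",uv,300,W); return C+(a-C)*(z-C[2])/(a[2]-C[2])
d=np.load("pics/w1.npy")
print(ray((320,199),148),deproj("wrist",(320,199),d[199,320],W),ray((338,133),104),deproj("wrist",(338,133),d[133,338],W))
T=tool();W=T@env.camera_params("wrist")["hand_eye"];im,d=env.grab_frame("wrist");C=W[:3,3]
print(T[:3,3],env.state()["ee_rot"])
m=cv2.inRange(cv2.cvtColor(im,cv2.COLOR_BGR2HSV),(0,60,0),(25,255,255))
pts=np.array([deproj("wrist",(u,v),d[v,u],W) for v in range(150,260) for u in range(285,360) if d[v,u]>0])
k=pts[(pts[:,2]>140)&(pts[:,2]<160)];print(len(k),k.mean(0),k.min(0),k.max(0))
pts=np.array([deproj("wrist",(u,v),d[v,u],W) for v in range(90,180) for u in range(285,390) if d[v,u]>0])
k=pts[(pts[:,2]>64)&(pts[:,2]<80)];print(len(k),k.min(0),k.max(0)); k=pts[pts[:,2]>90];print(k.max(0))
E
```

```text
[ 474.34963133 -307.87627791  148.        ] [ 474.44700595 -309.79703576  141.70784894] [ 485.50671395 -263.26238545  104.        ] [ 485.83201351 -263.85800096   97.86711495]
[ 481.20587728 -317.28698114  213.44961392] [-1.79923771e+02 -2.49037153e-02  4.50595587e+00]Traceback (most recent call last):
  File "<stdin>", line 10, in <module>
  File "h.py", line 5, in deproj
    p=env.camera_params(n); T=p.get("cam_to_world") if T is None else T
ValueError: time passes only in moves, steps and waits
```

```bash
cat >> h.py <<'E'
def cloud(n,d,T,u0,u1,v0,v1):
    p=env.camera_params(n); u,v=np.meshgrid(np.arange(u0,u1),np.arange(v0,v1)); z=d[v0:v1,u0:u1].ravel()
    xy=cv2.undistortPoints(np.c_[u.ravel(),v.ravel()].astype(float)[:,None],p["camera_matrix"],p["D"])[:,0]
    P=np.c_[xy[:,0]*z,-xy[:,1]*z,-z,np.ones_like(z)]@T.T; return P[z>0,:3]
E
python3 - <<'E'
from h import *
T=tool();print(T[:3,3]);W=T@env.camera_params("wrist")["hand_eye"];im,d=env.grab_frame("wrist")
print(env.state()["ee_pos"],env.state()["time_s"])
p=cloud("wrist",d,W,285,360,150,260);k=p[(p[:,2]>138)&(p[:,2]<165)];print(len(k),np.median(k,0),k.min(0),k.max(0))
p=cloud("wrist",d,W,270,400,70,180);k=p[(p[:,2]>62)&(p[:,2]<80)];print(len(k),k.min(0),k.max(0));
k=p[(p[:,2]>88)&(p[:,2]<120)];print(np.percentile(k,[1,50,99],axis=0))
E
```

```text
[ 479.27615423 -318.92568189  213.35843998]
[ 477.89843467 -320.11124208  213.37880263] 1.25
386 [ 472.53454519 -316.19861583  144.11110984] [ 462.00328822 -331.50770912  138.02426479] [ 482.89732503 -309.84786216  147.42538497]
5167 [ 445.12553235 -306.67300676   62.46369483] [ 524.78451015 -227.27417899   79.82365161]
[[ 467.80022213 -304.09903539   91.39580661]
 [ 481.53384637 -278.31608168   95.63316491]
 [ 495.45220623 -255.94200863   99.89334347]]
```

The knob is at (472.4, -321.4), 54.6 mm from the axis at (485.5, -268), which agrees with the given 55 mm. Next I lower and grip.

```bash
python3 -m pendant '[{"xyz":[-0.0055,0.001,0.02],"roll":0,"jaw":0.4},{"xyz":[-0.0055,0.001,0.05],"roll":0,"jaw":0.4},{"xyz":[-0.0055,0.001,0.08],"roll":0,"jaw":0.4},{"xyz":[-0.0055,0.001,0.1],"roll":0,"jaw":0.4},{"xyz":[-0.0055,0.001,0.108],"roll":0,"jaw":0.4},{"xyz":[-0.0055,0.001,0.108],"roll":0,"jaw":0.7},{"xyz":[-0.0055,0.001,0.108],"roll":0,"jaw":1},{"xyz":[-0.0055,0.001,0.108],"roll":0,"jaw":1}]' 20
python3 - <<'E'
from h import *
T=tool();s=env.state();print(s["ee_pos"],s["ee_rot"],s["force"],s["gripper_width"])
e=s["ee_pos"][:2]-[485.5,-268];print(np.hypot(*e),np.degrees(np.arctan2(e[1],e[0])))
W=T@env.camera_params("wrist")["hand_eye"];im,d=env.grab_frame("wrist");cv2.imwrite("pics/w2.png",im)
E
```

```text
time_s: 2.25
ee_pos: [472.2, -323.0, 106.8]
ee_rot: [179.9, -0.1, 4.2]
force: [0.1, -0.6, -0.3]
gripper_width: 27.4
[ 472.16623336 -323.01433493  106.84823734] [ 1.79930801e+02 -7.64582750e-02  4.22235919e+00] [ 0.05126407 -0.58225568 -0.25060213] 27.40984062633302
56.60712305958007 -103.62400269889065
```

View pics/w2.png

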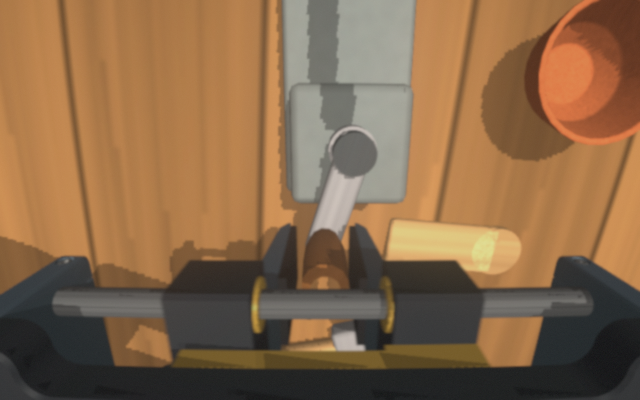

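Gripped. The tool is aligned with the machine, so tool offset = 55(cosθ, sinθ) with θ0 = 107.8°.

```bash
python3 -m pendant '[{"xyz":[0,0,0],"roll":0,"jaw":1},{"xyz":[-0.0107,-0.0048,0],"roll":0,"jaw":1},{"xyz":[-0.0253,-0.017,0],"roll":0,"jaw":1},{"xyz":[-0.0349,-0.0336,0],"roll":0,"jaw":1},{"xyz":[-0.0382,-0.0524,0],"roll":0,"jaw":1},{"xyz":[-0.0349,-0.0712,0],"roll":0,"jaw":1},{"xyz":[-0.0253,-0.0878,0],"roll":0,"jaw":1},{"xyz":[-0.0107,-0.1,0],"roll":0,"jaw":1}]' 25
python3 - <<'E'
from h import *
s=env.state();print(s["ee_pos"],s["ee_rot"],s["force"],s["gripper_width"])
e=s["ee_pos"][:2]-[485.5,-268];print(np.hypot(*e),4.2-np.degrees(np.arctan2(e[1],e[0])))
E
```

```text
time_s: 3.3
ee_pos: [454.2, -224.1, 106.7]
ee_rot: [179.8, -0.0, 4.3]
force: [2.7, -9.5, 1.9]
gripper_width: 21.4
[ 454.15979756 -224.10696729  106.70009035] [ 1.79796540e+02 -4.34439009e-02  4.30345570e+00] [ 2.65902272 -9.45489966  1.8577404 ] 21.428215681809103
53.933353404284574 -121.32733551640638
```

```bash
python3 -m pendant '[{"xyz":[0.018,-0.0046,0],"roll":0,"jaw":1},{"xyz":[0.037,-0.0046,0],"roll":0,"jaw":1},{"xyz":[0.055,0.002,0],"roll":0,"jaw":1},{"xyz":[0.0696,0.0142,0],"roll":0,"jaw":1},{"xyz":[0.0792,0.0308,0],"roll":0,"jaw":1},{"xyz":[0.0825,0.0496,0],"roll":0,"jaw":1},{"xyz":[0.0792,0.0684,0],"roll":0,"jaw":1},{"xyz":[0.0696,0.085,0],"roll":0,"jaw":1}]' 25
python3 - <<'E'
from h import *
s=env.state();print(s["ee_pos"],s["ee_rot"],s["force"],s["gripper_width"])
e=s["ee_pos"][:2]-[485.5,-269];print(np.hypot(*e),4.2-np.degrees(np.arctan2(e[1],e[0])))
E
```

```text
time_s: 4.3
ee_pos: [530.1, -302.0, 106.6]
ee_rot: [-179.9, -0.0, 4.2]
force: [-0.4, 3.9, 7.8]
gripper_width: 21.4
[ 530.07384502 -301.95879065  106.57330788] [-1.79858900e+02 -2.19733964e-02  4.24506371e+00] [-0.38292201  3.93936962  7.7871789 ] 21.368857546221466
55.43563422020726 40.67996068399929
```

```bash
python3 -m pendant '[{"xyz":[-0.0146,0.0122,0],"roll":0,"jaw":1},{"xyz":[-0.0326,0.0188,0],"roll":0,"jaw":1},{"xyz":[-0.0517,0.0188,0],"roll":0,"jaw":1},{"xyz":[-0.0696,0.0122,0],"roll":0,"jaw":1},{"xyz":[-0.0842,0,0],"roll":0,"jaw":1},{"xyz":[-0.0938,-0.0166,0],"roll":0,"jaw":1},{"xyz":[-0.0971,-0.0354,0],"roll":0,"jaw":1},{"xyz":[-0.0938,-0.0542,0],"roll":0,"jaw":1}]' 25
python3 - <<'E'
from h import *
s=env.state();print(s["ee_pos"],s["ee_rot"],s["force"],s["gripper_width"])
e=s["ee_pos"][:2]-[485.5,-269];print(np.hypot(*e),4.2-np.degrees(np.arctan2(e[1],e[0])))
E
```

```text
time_s: 5.3
ee_pos: [432.2, -255.7, 106.7]
ee_rot: [179.9, -0.0, 4.2]
force: [3.1, -3.8, 3.7]
gripper_width: 21.9
[ 432.20135993 -255.73785788  106.66719071] [ 1.79908550e+02 -4.64750687e-02  4.23404033e+00] [ 3.11725645 -3.79037876  3.74875982] 21.91300010365847
54.92385135190029 -161.82702708805098
```

```bash
python3 -m pendant '[{"xyz":[0.0096,-0.0166,0],"roll":0,"jaw":1},{"xyz":[0.0242,-0.0288,0],"roll":0,"jaw":1},{"xyz":[0.0421,-0.0354,0],"roll":0,"jaw":1},{"xyz":[0.0612,-0.0354,0],"roll":0,"jaw":1},{"xyz":[0.0792,-0.0288,0],"roll":0,"jaw":1},{"xyz":[0.0938,-0.0166,0],"roll":0,"jaw":1},{"xyz":[0.1034,0,0],"roll":0,"jaw":1},{"xyz":[0.1067,0.0168,0],"roll":0,"jaw":1}]' 25
python3 - <<'E'
from h import *
s=env.state();print(s["ee_pos"],s["ee_rot"],s["force"],s["gripper_width"])
e=s["ee_pos"][:2]-[485.5,-269];print(np.hypot(*e),4.2-np.degrees(np.arctan2(e[1],e[0])))
E
```

```text
time_s: 6.3
ee_pos: [540.2, -263.0, 106.6]
ee_rot: [-179.8, 0.0, 4.3]
force: [-1.1, 2.4, 8.9]
gripper_width: 21.4
[ 540.1992286  -263.03197608  106.55483882] [-1.79840414e+02  2.66173199e-02  4.26622768e+00] [-1.10799343  2.37655681  8.91924087] 21.40571158078195
55.023839547279344 -2.026693772247933
```

```bash
python3 -m pendant '[{"xyz":[0,0.001,0],"roll":0,"jaw":1},{"xyz":[0,0.002,0],"roll":0,"jaw":1},{"xyz":[0,0.003,0],"roll":0,"jaw":1},{"xyz":[0,0.004,0],"roll":0,"jaw":1},{"xyz":[0,0.005,0],"roll":0,"jaw":1},{"xyz":[0,0.006,0],"roll":0,"jaw":1},{"xyz":[0,0.006,0],"roll":0,"jaw":1},{"xyz":[0,0.006,0],"roll":0,"jaw":1}]' 25
```

```text
time_s: 7.3
ee_pos: [540.4, -265.9, 106.6]
ee_rot: [-179.6, -0.0, 4.2]
force: [2.5, 10.3, 10.7]
gripper_width: 21.3
```

The crank is hard on its stop: it is at 721° by the fit and pushes back with 10 N. I release and lift.

```bash
python3 -m pendant '[{"xyz":[0,-0.005,0],"roll":0,"jaw":1},{"xyz":[0,-0.005,0],"roll":0,"jaw":0.5},{"xyz":[0,-0.005,0],"roll":0,"jaw":0.5},{"xyz":[0,-0.005,0],"roll":0,"jaw":0.5},{"xyz":[0,-0.005,-0.02],"roll":0,"jaw":0.5},{"xyz":[0,-0.005,-0.05],"roll":0,"jaw":0.5},{"xyz":[0,-0.005,-0.09],"roll":0,"jaw":0.5},{"xyz":[-0.02,-0.005,-0.11],"roll":0,"jaw":0.5}]'
python3 -m pendant '[{"xyz":[-0.04,0,0],"roll":0,"jaw":0.5},{"xyz":[-0.08,0,0],"roll":0,"jaw":0.7},{"xyz":[-0.105,-0.025,0],"roll":0,"jaw":1},{"xyz":[-0.11,-0.07,0],"roll":0,"jaw":1},{"xyz":[-0.11,-0.12,0],"roll":0,"jaw":1},{"xyz":[-0.11,-0.17,0],"roll":0,"jaw":1},{"xyz":[-0.11,-0.22,0],"roll":0,"jaw":1},{"xyz":[-0.11,-0.27,0],"roll":0,"jaw":1}]'
python3 - <<'E'
from h import *
q=np.load("pose.npy");s=env.state();p=s["ee_pos"];c,n=np.cos(q[2]),np.sin(q[2]);e=p-[q[0],q[1],0]
print(p,s["ee_rot"],"mach",c*e[0]+n*e[1],-n*e[0]+c*e[1],s["force"])
im,d=env.grab_frame("top");cv2.imwrite("pics/t2.png",cv2.resize(im[120:290,230:470],None,fx=3.2,fy=3.2,interpolation=cv2.INTER_CUBIC))
E
```

```text
time_s: 8.3
ee_pos: [520.6, -267.9, 217.7]
ee_rot: [179.9, -0.1, 4.3]
force: [0.3, -0.4, -0.1]
gripper_width: 45.7
time_s: 9.3
ee_pos: [389.3, -5.0, 215.8]
ee_rot: [-180.0, 0.0, 4.2]
force: [1.0, -1.0, -0.8]
gripper_width: 0.2
[389.31946839  -5.03618185 215.82434211] [-1.79994532e+02  2.54556112e-02  4.17194804e+00] mach -156.97289065492404 20.295399869646737 [ 0.98506757 -1.00941584 -0.83513556]
```

View pics/t2.png

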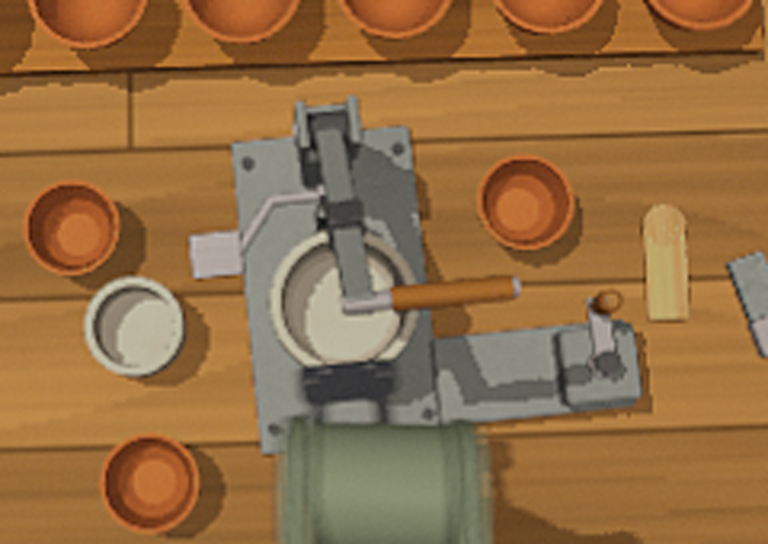

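The crank now points along machine +x, with the grip at crop pixel (607,300) and the hub at (605,362). The bowls, spare mould and rib haven't moved, and the gripper can go over to the catch plate at (215,255).

```bash
python3 -m pendant '[{"xyz":[0,-0.045,0],"roll":0,"jaw":1},{"xyz":[0.01,-0.09,0],"roll":0,"jaw":1},{"xyz":[0.05,-0.093,0],"roll":0,"jaw":1},{"xyz":[0.1,-0.093,0],"roll":0,"jaw":1},{"xyz":[0.15,-0.093,0],"roll":0,"jaw":1},{"xyz":[0.19,-0.093,0],"roll":0,"jaw":1},{"xyz":[0.207,-0.093,0],"roll":0,"jaw":1},{"xyz":[0.207,-0.093,0],"roll":0,"jaw":1}]'
python3 - <<'E'
from h import *
q=np.load("pose.npy");s=env.state();p=s["ee_pos"];c,n=np.cos(q[2]),np.sin(q[2]);e=p-[q[0],q[1],0]
print(p,s["ee_rot"],"mach",c*e[0]+n*e[1],-n*e[0]+c*e[1],s["force"])
E
```

```text
time_s: 10.35
ee_pos: [590.1, 101.2, 214.8]
ee_rot: [180.0, 0.1, 4.2]
force: [-0.9, -0.5, 0.8]
gripper_width: 0.4
[590.0578715  101.16562821 214.79104989] [1.79985193e+02 1.14421237e-01 4.19169080e+00] mach 51.04985387834501 111.40669829775747 [-0.93872361 -0.52837472  0.80606571]
```

```bash
python3 -m pendant '[{"xyz":[0,-0.01,0.015],"roll":0,"jaw":1},{"xyz":[0,-0.01,0.025],"roll":0,"jaw":1},{"xyz":[0,-0.021,0.049],"roll":0,"jaw":1},{"xyz":[0,-0.027,0.073],"roll":0,"jaw":1},{"xyz":[0,-0.028,0.097],"roll":0,"jaw":1},{"xyz":[0,-0.026,0.117],"roll":0,"jaw":1},{"xyz":[0,-0.024,0.124],"roll":0,"jaw":1},{"xyz":[0,-0.024,0.126],"roll":0,"jaw":1}]'
python3 - <<'E'
from h import *
q=np.load("pose.npy");s=env.state();p=s["ee_pos"];c,n=np.cos(q[2]),np.sin(q[2]);e=p-[q[0],q[1],0]
print(p,"mach",c*e[0]+n*e[1],-n*e[0]+c*e[1],s["force"])
E
```

```text
time_s: 11.35
ee_pos: [586.5, 126.2, 90.8]
ee_rot: [-179.9, 0.1, 4.2]
force: [-3.9, 2.5, 9.3]
gripper_width: 0.6
[586.5455228  126.20282312  90.78811609] mach 49.39318021037846 136.6347215022439 [-3.91293827  2.48758178  9.34224292]
```

```bash
python3 -m pendant '[{"xyz":[0,0.001,0.002],"roll":0,"jaw":1},{"xyz":[0,0.001,0.004],"roll":0,"jaw":1},{"xyz":[0,0.001,0.006],"roll":0,"jaw":1},{"xyz":[0,0.001,0.006],"roll":0,"jaw":1},{"xyz":[0,0.001,0.006],"roll":0,"jaw":1},{"xyz":[0,0.001,0.006],"roll":0,"jaw":1},{"xyz":[0,0.001,0.006],"roll":0,"jaw":1},{"xyz":[0,0.001,0.006],"roll":0,"jaw":1}]'
python3 - <<'E'
from h import *
im,d=env.grab_frame("scene");cv2.imwrite("pics/s2.png",cv2.resize(im[140:340,200:440],None,fx=3,fy=3,interpolation=cv2.INTER_CUBIC))
E
```

```text
time_s: 12.35
ee_pos: [587.8, 127.0, 88.9]
ee_rot: [-179.7, -0.2, 4.2]
force: [-7.2, 6.7, 22.5]
gripper_width: 0.5
```

View pics/s2.png

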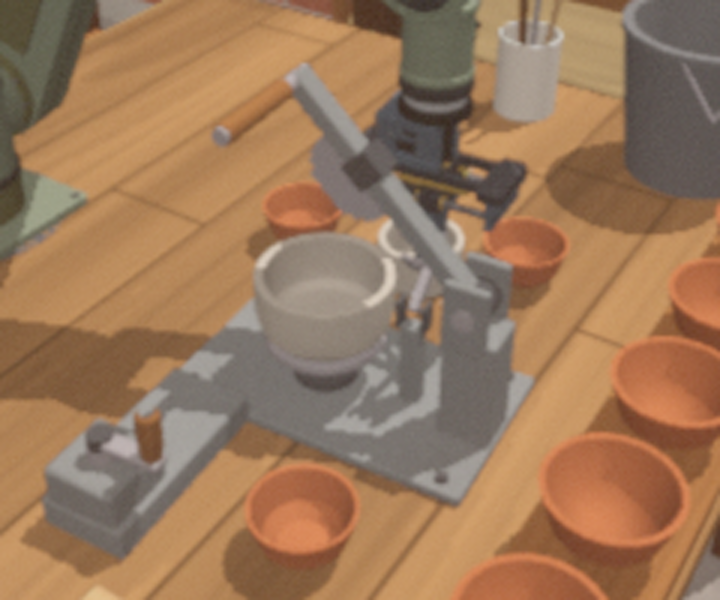

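The scene view shows the mould up, at (325,285), and the prop swung out. The catch is hard on its stop: 22 N with almost no travel. I lift clear and go over to the handle.

```bash
python3 -m pendant '[{"xyz":[0,0,-0.01],"roll":0,"jaw":1},{"xyz":[0,0,-0.05],"roll":0,"jaw":1},{"xyz":[0,0,-0.1],"roll":0,"jaw":1},{"xyz":[0,0,-0.15],"roll":0,"jaw":1},{"xyz":[0,0,-0.2],"roll":0,"jaw":1},{"xyz":[0,0,-0.25],"roll":0,"jaw":0.8},{"xyz":[0,0,-0.29],"roll":0,"jaw":0.5},{"xyz":[0,0,-0.305],"roll":0,"jaw":0.3}]'
python3 - <<'E'
from h import *
q=np.load("pose.npy");s=env.state();p=s["ee_pos"];c,n=np.cos(q[2]),np.sin(q[2]);e=p-[q[0],q[1],0]
print(p,"mach",c*e[0]+n*e[1],-n*e[0]+c*e[1],s["force"])
E
```

```text
time_s: 13.4
ee_pos: [588.2, 124.2, 391.6]
ee_rot: [180.0, -0.3, 4.2]
force: [0.3, -0.6, -0.6]
gripper_width: 27.7
[588.1635642  124.24918659 391.63208549] mach 50.8627659971409 134.56709695348246 [ 0.25064271 -0.64642634 -0.5795534 ]
```

```bash
python3 -m pendant '[{"xyz":[-0.015,0.04,0],"roll":0,"jaw":0.3},{"xyz":[-0.03,0.08,0],"roll":0,"jaw":0.3},{"xyz":[-0.045,0.12,0],"roll":0,"jaw":0.3},{"xyz":[-0.06,0.16,0],"roll":0,"jaw":0.3},{"xyz":[-0.07,0.195,0],"roll":0,"jaw":0.3},{"xyz":[-0.075,0.207,0],"roll":0,"jaw":0.3},{"xyz":[-0.075,0.207,0],"roll":0,"jaw":0.3},{"xyz":[-0.075,0.207,0],"roll":0,"jaw":0.3}]'
python3 - <<'E'
from h import *
q=np.load("pose.npy");s=env.state();p=s["ee_pos"];c,n=np.cos(q[2]),np.sin(q[2]);e=p-[q[0],q[1],0]
print(p,"mach",c*e[0]+n*e[1],-n*e[0]+c*e[1],s["force"],s["gripper_width"])
W=tool()@env.camera_params("wrist")["hand_eye"];im,d=env.grab_frame("wrist");cv2.imwrite("pics/w3.png",im)
P=cloud("wrist",d,W,150,500,0,330)
k=P[(P[:,2]>330)&(P[:,2]<362)];m=np.c_[c*(k[:,0]-q[0])+n*(k[:,1]-q[1]),-n*(k[:,0]-q[0])+c*(k[:,1]-q[1]),k[:,2]]
for y in range(-140,20,10):
    b=m[(m[:,1]>=y)&(m[:,1]<y+10)]
    if len(b)>5: print(y,len(b),b.min(0).round(),b.max(0).round())
E
```

```text
time_s: 14.4
ee_pos: [528.5, -86.4, 388.5]
ee_rot: [-180.0, 0.0, 4.3]
force: [-0.3, -0.7, -0.7]
gripper_width: 64.0
[528.53506635 -86.42492219 388.53316233] mach -24.13744139569401 -71.13683290650206 [-0.30848683 -0.73761206 -0.66977994] 64.03357785730546
-120 223 [ -34. -120.  344.] [ -15. -110.  353.]
-110 344 [ -34. -110.  344.] [ -15. -100.  354.]
-100 361 [ -34. -100.  341.] [-14. -90. 353.]
-90 380 [-34. -90. 342.] [-14. -80. 354.]
-80 400 [-34. -80. 342.] [-15. -70. 354.]
-70 401 [-34. -70. 342.] [-15. -60. 354.]
-60 425 [-34. -60. 341.] [-14. -50. 353.]
-50 445 [-34. -50. 342.] [-14. -40. 353.]
-40 457 [-34. -40. 343.] [-14. -30. 354.]
-30 465 [-34. -30. 342.] [-15. -20. 354.]
-20 406 [-31. -20. 330.] [ -2. -10. 352.]
-10 830 [-33. -10. 330.] [  4.  -0. 353.]
0 893 [-33.   0. 330.] [  3.  10. 353.]
10 441 [-33.  10. 330.] [  3.  16. 353.]
```

View pics/w3.png

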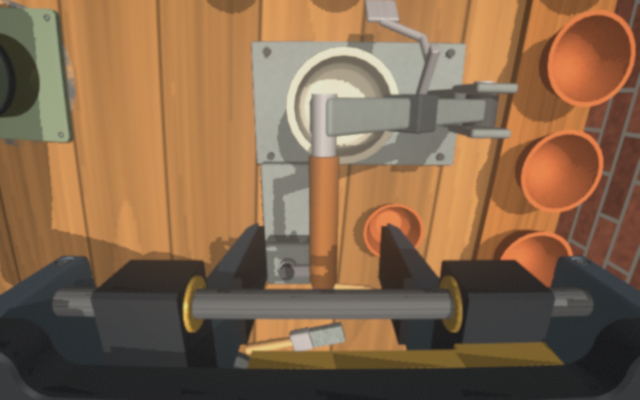

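The wrist depth puts the bar at machine x -24, z 344, exactly as given, and the tool is over the sleeve's middle. I descend and grip.

```bash
python3 -m pendant '[{"xyz":[0,0,0.02],"roll":0,"jaw":0.3},{"xyz":[0,0,0.04],"roll":0,"jaw":0.3},{"xyz":[0,0,0.058],"roll":0,"jaw":0.3},{"xyz":[0,0,0.063],"roll":0,"jaw":0.5},{"xyz":[0,0,0.063],"roll":0,"jaw":1},{"xyz":[0,0,0.063],"roll":0,"jaw":1},{"xyz":[0,0,0.063],"roll":0,"jaw":1},{"xyz":[0,0,0.063],"roll":0,"jaw":1}]' 40
python3 -m pendant '[{"xyz":[0,0,0],"roll":0,"jaw":1},{"xyz":[0,0,0],"roll":0,"jaw":1},{"xyz":[0,0,0],"roll":0,"jaw":1},{"xyz":[0,0,0],"roll":0,"jaw":1},{"xyz":[-0.002,0,0.002],"roll":0,"jaw":1},{"xyz":[-0.004,0,0.004],"roll":0,"jaw":1},{"xyz":[-0.007,0,0.007],"roll":0,"jaw":1},{"xyz":[-0.0094,0,0.0099],"roll":0,"jaw":1}]' 40
```

```text
time_s: 15.45
ee_pos: [529.1, -87.4, 326.5]
ee_rot: [180.0, -0.1, 4.2]
force: [1.7, 0.9, 0.4]
gripper_width: 19.3
time_s: 16.45
ee_pos: [518.9, -88.2, 315.7]
ee_rot: [180.0, -0.0, 4.2]
force: [4.0, 0.5, 1.3]
gripper_width: 19.1
```

```bash
python3 -m pendant '[{"xyz":[-0.0088,0,0.0103],"roll":0,"jaw":1},{"xyz":[-0.0171,0,0.0211],"roll":0,"jaw":1},{"xyz":[-0.0248,0,0.0323],"roll":0,"jaw":1},{"xyz":[-0.0319,0,0.044],"roll":0,"jaw":1},{"xyz":[-0.0384,0,0.0559],"roll":0,"jaw":1},{"xyz":[-0.0443,0,0.0682],"roll":0,"jaw":1},{"xyz":[-0.0495,0,0.0808],"roll":0,"jaw":1},{"xyz":[-0.0541,0,0.0937],"roll":0,"jaw":1}]' 40
```

```text
time_s: 17.45
ee_pos: [465.7, -91.9, 222.7]
ee_rot: [-180.0, -0.2, 4.2]
force: [5.7, 1.2, 4.0]
gripper_width: 19.0
```

```bash
python3 -m pendant '[{"xyz":[-0.0038,0,0.013],"roll":0,"jaw":1},{"xyz":[-0.007,0,0.0262],"roll":0,"jaw":1},{"xyz":[-0.0095,0,0.0396],"roll":0,"jaw":1},{"xyz":[-0.0113,0,0.0531],"roll":0,"jaw":1},{"xyz":[-0.0123,0,0.0667],"roll":0,"jaw":1},{"xyz":[-0.0127,0,0.076],"roll":0,"jaw":1},{"xyz":[-0.0127,0,0.0803],"roll":0,"jaw":1},{"xyz":[-0.0127,0,0.082],"roll":0,"jaw":1}]' 40
python3 -m pendant '[{"xyz":[0,0,0.001],"roll":0,"jaw":1},{"xyz":[0,0,0.002],"roll":0,"jaw":1},{"xyz":[0,0,0.002],"roll":0,"jaw":1},{"xyz":[0,0,0.002],"roll":0,"jaw":1},{"xyz":[0,0,0.002],"roll":0,"jaw":1},{"xyz":[0,0,0.002],"roll":0,"jaw":1},{"xyz":[0,0,0.002],"roll":0,"jaw":1},{"xyz":[0,0,0.002],"roll":0,"jaw":1}]' 40
```

```text
time_s: 18.45
ee_pos: [453.2, -92.8, 142.2]
ee_rot: [-180.0, -0.1, 4.2]
force: [-0.4, 2.8, 21.7]
gripper_width: 19.3
time_s: 19.45
ee_pos: [453.2, -92.8, 142.1]
ee_rot: [180.0, -0.2, 4.2]
force: [-1.7, 3.4, 27.3]
gripper_width: 19.5
```

```bash
python3 - <<'E'
from h import *
im,d=env.grab_frame("scene");cv2.imwrite("pics/s3.png",cv2.resize(im[140:380,170:450],None,fx=2.5,fy=2.5,interpolation=cv2.INTER_CUBIC))
s=env.state();print(s["ee_pos"],s["force"],s["gripper_width"])
E
```

```text
[453.24847974 -92.84271872 142.11306724] [-2.32334438  3.61324822 26.72040165] 19.313943596956218
```

View pics/s3.png

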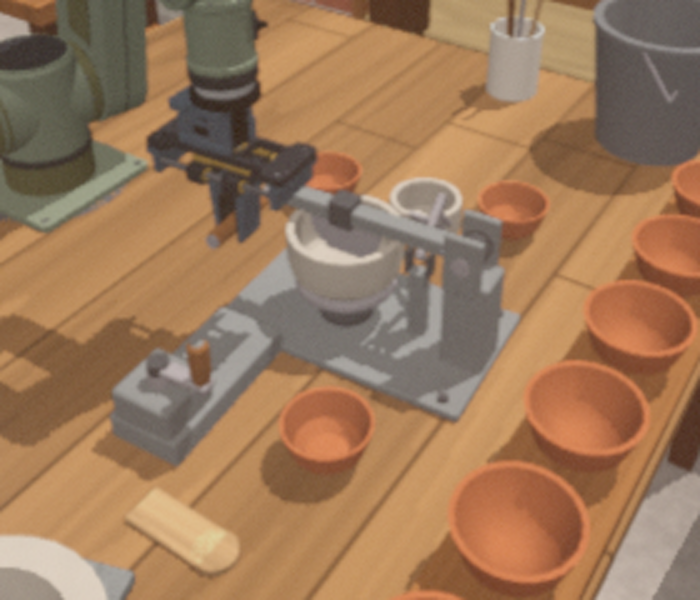

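The arm is level with its profile in the mould, around (350,225). The handle is gripped near (225,215), the crank is unmoved, and the bowls, spare mould and rib are in place.

```bash
python3 -c "
from workcell import env
print(env.job_done())"
```

```text
the job is handed in; nothing more can be done
None
```

The job is done and handed in after about 19.5 s of robot time, with the gripper still holding the handle down.

- **Crank:** I wound it about 613° clockwise to its hard stop. It ended at about 721° on my measured axis, pushing back with 10 N, and the pictures show the mould up.
- **Catch:** I pushed the thumb plate down until it stopped. The push rose to 22 N with almost no further travel, and the prop swung out.
- **Arm:** I gripped the wooden sleeve with 40 N and pulled it down. The handle ended about 161 mm above the table, where 160 is fully down. The upward push was about 27 N, well above the 7 N spring, so the arm is on its stop.
- **Loose items:** the bowls, spare mould and rib look unmoved in the last picture.

No check failed. The camera poses agreed with the given sizes to a few millimetres. The one oddity was an 8–11 N upward force reading at times while cranking, which I did not explain.

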